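# Click the end stop of the jar rail into its notch

## Task

Secure the spice jars on the wooden jar rail: with the fingertips, gently push the sliding end stop (grey with a blue plate) along the rail towards the jars until it clicks into the notch of the brass clip, red mark beside red mark, without forcing it past, then leave it there. Only push the stop, do not pinch it; leave the two jars, the salt shaker and the timer where they stand.

Things in the scene. Friction and masses are not known exactly. Their poses are not given: they have to be found in the camera images.
- rail: Fixed low wooden tray, 70 mm (x) by 320 mm (y), floor 12 mm above the worktop, aluminium lips along both sides; runs along its own y axis, turned about the vertical up to 20 degrees. Origin: centre of its underside, on the worktop. Two jars stand on its +y half before a 57 mm high end wall; the stop starts on its -y half
- stop: Sliding end stop captive on the rail: 92 mm wide across it, 50 mm long, top 88 mm above the worktop; moves only along the rail's y axis, +y towards the jars, cannot be lifted; friction about 1 N. Origin: middle, 12 mm above the worktop; axes as the rail's. A red line on its -x (robot) side meets the tab's red line when it is seated. A sprung ball under its middle finds the notch
- push_face (a point): Middle of the outer face of the stop's blue back plate (the face to push, it looks to the rail's -y), 55 mm above the worktop and 25 mm behind the stop's origin. The plate is 92 mm wide, 6 mm thick and reaches from 22 to 88 mm above the worktop; a like grey plate with a felt pad closes the stop's front (+y) end
- clip: Brass clip fixed across the rail, its place along it varies. Two ridges (low on the -y side, high on the +y side), the notch between them; a 14 mm wide tab with a red line stands beside the rail on the -x (robot) side, 58 mm from the rail's middle line. Axes as the rail's. Origin: on the middle line at worktop height, at the notch; the stop is seated when its origin has the same rail y as this
- notch (a point): Middle of the notch, 12 mm above the worktop. The low ridge (4 mm high) takes about 5 N of push, felt 16 to 8 mm before the notch, then the push drops away as the ball drops in; the high ridge (7.5 mm high) right behind takes about 11 N to overrun. Let go anywhere from 5 mm before to 5 mm past the notch, the stop springs to the notch by itself
- jar_a: Spice jar with red lid, 45 mm across, 106 mm high, loose, standing on the rail. Origin: centre of its underside
- jar_b: Spice jar with red lid, 45 mm across, 106 mm high, loose, standing on the rail. Origin: centre of its underside
- salt: Salt shaker with light grey top, 44 mm across, 90 mm high, loose, standing on the worktop behind the rail. Origin: centre of its underside
- timer: Red and white wind-up kitchen timer, 61 mm across, 52 mm high, loose, standing on the worktop behind the rail. Origin: centre of its underside

How it is judged:
By the outcome, as a careful person would: the job done as asked, in the order asked, and still so for the second after the job is handed in, with the robot touching nothing.
It also fails if it takes over 35 s, if anything falls off the work surface, if the arm or the gripper's body presses on something with over 40 N, if the wrist force passes 120 N, or if a joint passes its speed limit or range.

## Robot

A 6-joint arm with a two-finger parallel gripper is mounted at the origin on a cart in front of the work surface, level with it; the furniture and walls round the work are solid. World frame = base frame: x ahead of the robot, y to its left, z up, the work surface at z = 0. Lengths are in m, angles in rad, forces in N, time in s.
With the tool pointing down it reaches from about 0.3 to 0.875 m from the base axis. Payload 6.4 kg.
Tool frame: the origin (TCP) lies between the finger pads; the fingertips stand 19 mm ahead of it and the grasp point (between the pads) is the TCP; z points along the fingers, y is the direction in which the jaws open and shut (so a half turn about z gives the same grasp; the last joint's range is limited). The gripper opens to 85 mm and grips with 20 to 120 N. Pads are 22 mm wide; open, the fingers measure 114 mm over their backs; the gripper's body (76 mm by 85 mm) begins 54 mm behind the grasp point. The pads swing forward as they close: fully open they stand 13 mm farther back than shut.
Start: joints at [-1.308, 0.181, 1.607, -0, 1.354, -0.206], TCP at [0.26, -0.513, 0.25] pointing down, gripper open.
Joint ranges: [-2.99, 2.99], [-0.89, 2.07], [0.3, 2.58], [-1.14, 4.28], [0, 2.63], [-3.12, 3.12]. Speed limits (rad/s): [2.57, 2.57, 3.01, 3.14, 3.14, 3.14].

## Interface

Orientations are given as a unit quaternion [w, x, y, z].
In Python, from bench import * gives the robot as it stands.
- The arm moves only by the tool apply_moves, never from a script. Its argument "moves" is a list that holds one entry, the list of rows, each a list of 7 numbers: the shift along the tool's x, y, z in cm, then the turn, a rotation vector about the tool's x, y, z in rad, then the opening, from 0 (shut) to 1 (fully open). A call has 1 to 8 rows; each row is the pose to reach, as a shift and turn from the pose commanded when the call began, along the tool's axes at that moment; what a row does not reach only later rows make up. A row lasts 1/10 s, in which the tool goes at most 50 mm and 8.59 degrees, less where a joint would pass 70% of its speed; a pose out of reach is approached as far as the arm can. A call with a gripper value outside its range is refused whole. The fingers move at their own pace and stop on an object; the grip force is fixed at half the most. Time passes only in rows, so rows that repeat a pose let the fingers close. It gives the time, the measured TCP pose, the force and the opening at its end, in the units of the state.
- get_obs(): the state, without advancing time (a new reading comes with each control period).
- camera(name): name is "side" or "top"; returns the picture (480x640x3 uint8, red, green, blue); there is no depth.
- get_calibration(name): a dict with "vertical_fov" (degrees; the focal length in pixels is half the picture's height over the tangent of half this angle, whatever the lens; pixels are square), "cx", "cy" (the principal point, pixels), "k1" (the pictures are not rectified: a ray, as slopes to the right and down, at radius r is drawn at 1 + k1 r^2 times it, then the intrinsics apply), "R" (3x3) and "t" (3): a world point X has camera coordinates R X + t. Camera axes: x right, y down, z forward; pixel columns grow to the right and rows downward; lengths in m; the calibration is good to about 2 mm. A picture is of the moment at which its call begins. get_calibration takes no time and is no camera call.
- hand_in(): hands the job in, once; it reports no verdict.
The state is a dict: "time_s": time; "q": joint angles; "dq": joint speeds; "joint_efforts": joint torques, N m; "eef_pos": TCP position; "eef_rot": TCP orientation; "wrist_force": force on the tool from outside, world axes, zero at the start; "torque": the same for the moment, N m; "opening": opening from 0.0 (shut) to 1.0 (fully open).
Only numpy, scipy, OpenCV 4.12 (cv2) and the standard library are available. Lean on these libraries where they do the work, as an engineer would, in place of code of your own. Each camera call takes 0.05 s, during which the arm holds its last target. There are 200 camera calls.

## Working session

There is one attempt and no reset: what is moved stays moved. The work goes in short steps, Python scripts to look and compute and a tool call to move; the robot and the scene stay as the last step left them, time stands still between calls to the robot, and variables do not carry over. Pictures are saved under pics/ and viewed, about 8 in all and at most 12, crops included, and the job is handed in when it is done.

Besides the shell and the picture viewer there is one more tool, called after ">>>" by a JSON object that holds its "name" and its "arguments". apply_moves: Moves the arm, as the interface text tells. Its arguments: {"type":"object","properties":{"moves":{"type":"array","items":{"type":"array","items":{"type":"array","items":{"type":"number"}}}}},"required":["moves"]}

```bash
mkdir -p pics
python3 - <<'E'
from bench import *
import cv2
for n in("side","top"):
    cv2.imwrite(f"pics/{n}0.png",camera(n)[:,:,::-1]); print(n,get_calibration(n))
o=get_obs();print(o)
E
```

```text
side {'vertical_fov': 48.96950267204336, 'cx': 321.8927743956577, 'cy': 234.18269768561433, 'k1': -0.12745929579218837, 'R': array([[ 0.57652387, -0.81684229, -0.01972043],
       [-0.33751187, -0.21609576, -0.9161814 ],
       [ 0.74411421,  0.53485633, -0.40027834]]), 't': array([-0.3465318 ,  0.25984788,  0.44865602])}
top {'vertical_fov': 50.416669302077025, 'cx': 316.6893757108117, 'cy': 235.29615828313695, 'k1': -0.030825229647690286, 'R': array([[ 0.01991644, -0.99926378,  0.03279064],
       [-0.9831992 , -0.02552727, -0.18074207],
       [ 0.18144606, -0.02863999, -0.98298376]]), 't': array([-0.04738861,  0.58290413,  0.8048225 ])}
{'time_s': 0.1, 'q': array([-1.30829192e+00,  1.81476469e-01,  1.60793556e+00,  4.88273002e-05,
        1.35377020e+00, -2.06274627e-01]), 'dq': array([-0.00094379, -0.00062398, -0.00333092, -0.00011928,  0.00095292,
       -0.00031807]), 'joint_efforts': array([ 2.49969034e-04, -4.45877695e+01, -3.52239132e+01, -1.79066974e-04,
        4.05557643e-03,  1.57846762e-05]), 'eef_pos': array([ 0.25970078, -0.51248538,  0.24945543]), 'eef_rot': array([-7.95143905e-04,  9.72657225e-01,  2.32244034e-01,  1.48492009e-06]), 'wrist_force': array([ 0.04053565, -0.07966176, -0.20791889]), 'torque': array([0.01874185, 0.0324251 , 0.00904611]), 'opening': 0.9992153408341644}
```

View pics/top0.png

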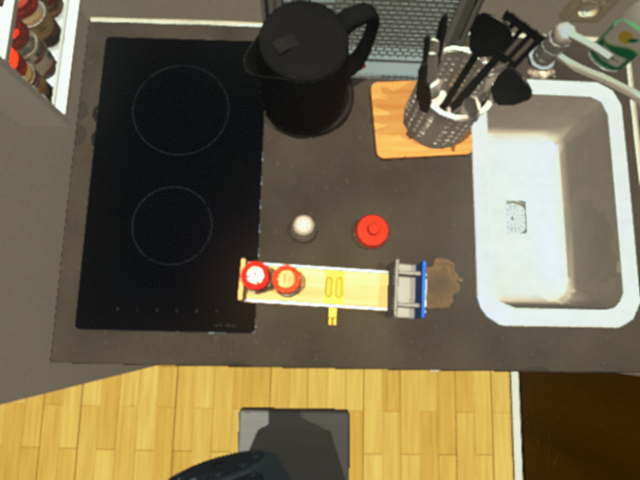

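View pics/side0.png

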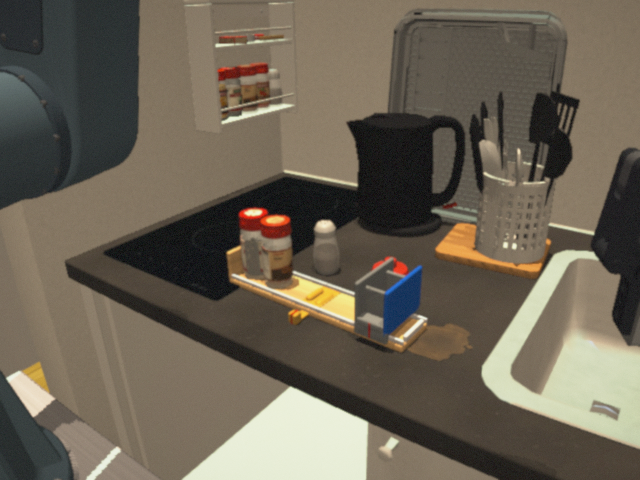

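The top view shows the stop at about (409,289) with its blue plate at about x=424. The clip is at about (334,287) with its tab at (333,317), and the jars are at (256,275) and (286,280). The side view confirms this layout. I'll enlarge both to get accurate pixels.

Run:
```python
import cv2
a=cv2.imread("pics/top0.png")[250:335,230:450]; b=cv2.imread("pics/side0.png")[250:355,280:440]
cv2.imwrite("pics/tc.png",cv2.resize(a,None,fx=3.6,fy=3.6,interpolation=cv2.INTER_CUBIC))
cv2.imwrite("pics/sc.png",cv2.resize(b,None,fx=5,fy=5,interpolation=cv2.INTER_CUBIC))
```

```text
(no output)
```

View pics/tc.png

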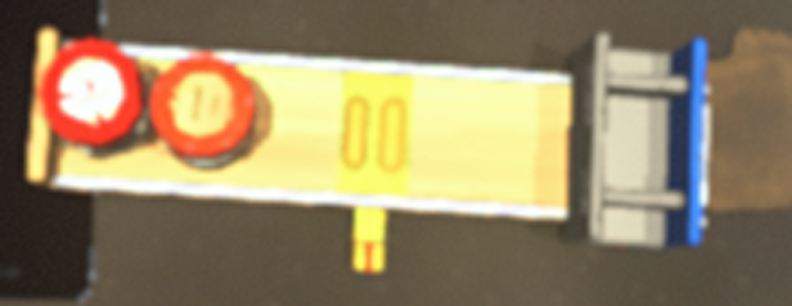

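View pics/sc.png

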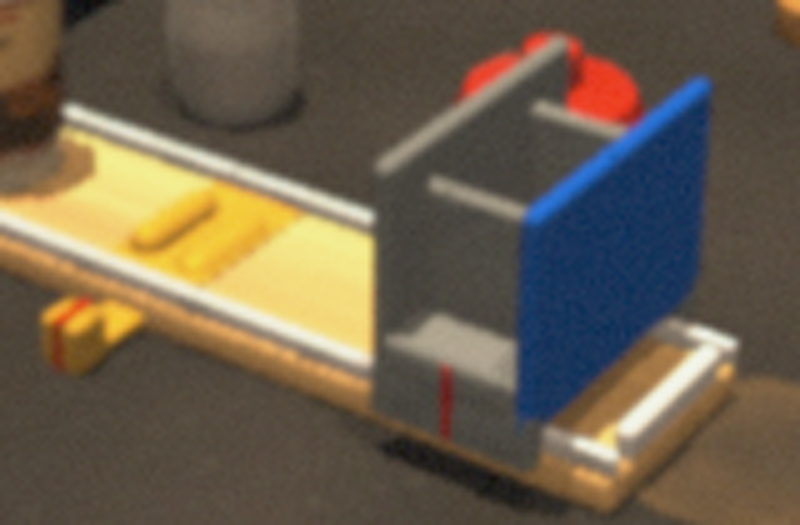

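The top crop shows the plate's outer top edge from (706,38) to (702,244), the notch at about (376,134) and the tab mark at (369,256). The side crop shows the stop's red line at (447,400) and the tab's at (68,335). I'll fit the rail pose, the stop and the clip to these.

```bash
cat > h.py <<'E'
import numpy as np,cv2
from bench import *
from scipy.spatial.transform import Rotation as Ro
def proj(n,P):
    c=get_calibration(n);f=240/np.tan(np.radians(c["vertical_fov"])/2)
    K=np.array([[f,0,c["cx"]],[0,f,c["cy"]],[0,0,1.]])
    return cv2.projectPoints(np.array(P,float).reshape(-1,1,3),cv2.Rodrigues(np.array(c["R"]))[0],np.array(c["t"]),K,np.array([c["k1"],0,0,0.]))[0][:,0]
E
python3 - <<'E'
from h import *
from scipy.optimize import least_squares
T=lambda u,v:(230+(u+.5)/3.6-.5,250+(v+.5)/3.6-.5)
S=lambda u,v:(280+(u+.5)/5-.5,250+(v+.5)/5-.5)
def pts(p):
    x,y,a,s,c,zt=p
    L=[("top",T(706,38),.046,s-.025,.088),("top",T(702,244),-.046,s-.025,.088),("top",T(597,35),.046,s+.025,.088),("top",T(590,242),-.046,s+.025,.088),
    ("top",T(376,134),0,c,.014),("top",T(369,256),-.058,c,zt),("side",S(72,332),-.060,c,zt-.006),
    ("side",S(711,80),.046,s-.025,.088),("side",S(528,220),-.046,s-.025,.088),("side",S(519,420),-.046,s-.025,.022),("side",S(447,400),-.046,s,.02),
    ("side",S(610,508),-.035,-.16,0),("side",S(376,170),-.046,s+.025,.088),("side",S(568,38),.046,s+.025,.088)]
    R=Ro.from_euler("z",a).as_matrix()
    return L,[R@np.array(l[2:])+[x,y,0] for l in L]
def res(p):
    L,W=pts(p); return np.concatenate([proj(l[0],w)[0]-l[1] for l,w in zip(L,W)])
r=least_squares(res,[.5,0,0,-.1,0,.02],loss="soft_l1")
x,y,a,s,c,zt=r.x;print(r.x.round(4));print(r.fun.size, res(r.x).reshape(-1,2).round(1).tolist())
R=Ro.from_euler("z",a).as_matrix();o=np.array([x,y,0])
for n,p in dict(push=[0,s-.025,.055],notch=[0,c,.012],stop=[0,s,0]).items():print(n,(R@p+o).round(4))
E
```

```text
[ 0.5012 -0.0664 -0.0436 -0.117  -0.0009  0.0168]
28 [[0.1, 0.1], [-0.3, 0.4], [-0.3, -1.1], [-0.5, -1.0], [0.1, -0.1], [0.2, -0.2], [-0.2, 0.0], [1.0, -0.1], [1.9, 0.1], [1.9, 5.2], [-0.2, 4.0], [-0.4, 2.4], [-1.6, -1.4], [-2.5, -1.1]]
push [ 0.495  -0.2083  0.055 ]
notch [ 0.5012 -0.0673  0.012 ]
stop [ 0.4961 -0.1833  0.    ]
```

Run:
```python
from h import *
x,y,a,s,c=.5012,-.0664,-.0436,-.117,-.0009
R=Ro.from_euler("z",a).as_matrix();o=np.array([x,y,0])
S=[]
def box(x0,x1,y0,y1,z0,z1):
    q=[(x0,y0),(x1,y0),(x1,y1),(x0,y1)]
    for i in range(4):
        A,B=q[i],q[(i+1)%4];S.extend([((*A,z0),(*B,z0)),((*A,z1),(*B,z1)),((*A,z0),(*A,z1))])
box(-.035,.035,-.16,.16,0,.012);box(-.046,.046,s-.025,s-.019,.022,.088);box(-.046,.046,s+.019,s+.025,.022,.088)
S.append(((-.046,s,.012),(-.046,s,.03)))
out=[]
for n,(v0,v1,u0,u1) in dict(top=(250,335,230,450),side=(220,355,220,440)).items():
    k=3.6;im=cv2.resize(cv2.imread(f"pics/{n}0.png")[v0:v1,u0:u1],None,fx=k,fy=k,interpolation=cv2.INTER_CUBIC)
    for A,B in S:
        p=((proj(n,[R@np.array(A)+o,R@np.array(B)+o])-[u0-.5,v0-.5])*k).round().astype(int)
        cv2.line(im,p[0].tolist(),p[1].tolist(),(0,255,0),1)
    out.append(im)
im=np.vstack(out);print(im.shape);cv2.imwrite("pics/ov.png",cv2.resize(im,None,fx=.75,fy=.75))
```

```text
(792, 792, 3)
```

View pics/ov.png

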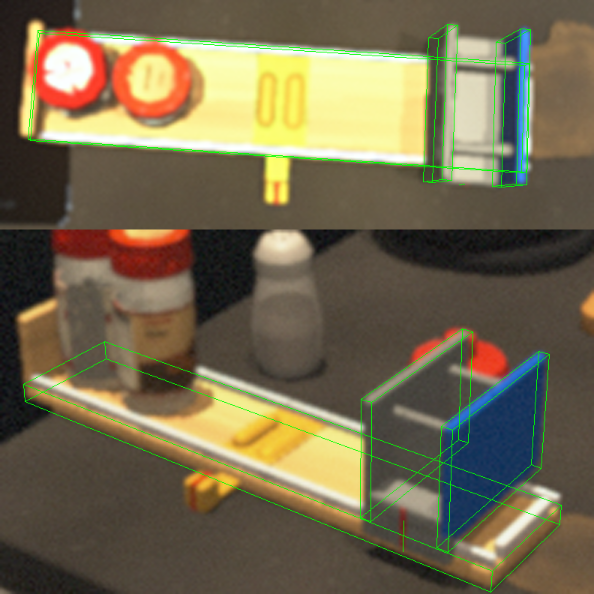

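The overlay matches well in the top view. In the side view the rail is drawn about 4 px too low, but contact force and the red marks can settle that. I'll move to behind the stop, shut the fingers and turn the tool to line up with the rail.

>>> {"name": "apply_moves", "arguments": {"moves": [[[32.2,-12.1,0,0,0,0.513,0],[32.2,-12.1,0,0,0,0.513,0],[32.2,-12.1,0,0,0,0.513,0],[32.2,-12.1,0,0,0,0.513,0],[32.2,-12.1,0,0,0,0.513,0],[32.2,-12.1,0,0,0,0.513,0],[32.2,-12.1,0,0,0,0.513,0],[32.2,-12.1,4,0,0,0.513,0]]]}}

```text
time_s: 0.9
eef_pos: [0.4985, -0.2572, 0.2153]
eef_rot: [0.003, 1.0, -0.019, 0.005]
wrist_force: [0.1, -1.1, 0.1]
opening: -0.004
```

>>> {"name": "apply_moves", "arguments": {"moves": [[[0,0,3,0,0,0,0],[0,0,7,0,0,0,0],[0,0,7,0,0,0,0]]]}}

```text
time_s: 1.2
eef_pos: [0.4889, -0.2564, 0.1344]
eef_rot: [-0.004, 1.0, -0.022, -0.005]
wrist_force: [-0.9, -0.1, -0.2]
opening: 0.0
```

>>> {"name": "apply_moves", "arguments": {"moves": [[[0,0,4,0,0,0,0],[0,0,7.5,0,0,0,0],[0,0,7.5,0,0,0,0]]]}}

```text
time_s: 1.5
eef_pos: [0.4899, -0.2578, 0.0623]
eef_rot: [-0.002, 1.0, -0.022, -0.003]
wrist_force: [-0.5, 0.4, -0.5]
opening: -0.0
```

Run:
```python
from h import *
a=camera("side")[220:380,220:460,::-1]
b=camera("top")[235:355,230:470,::-1]
cv2.imwrite("pics/v1.png",cv2.resize(np.vstack([a,b]),None,fx=2.1,fy=2.1,interpolation=cv2.INTER_CUBIC))
o=get_obs();print(o["eef_pos"],o["wrist_force"])
```

```text
[ 0.4927495  -0.25997635  0.06660593] [-0.31458315 -0.21017904  0.48620907]
```

View pics/v1.png

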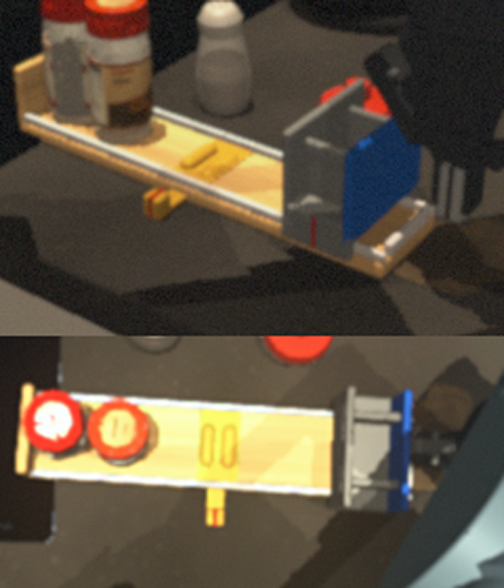

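The shut fingers stand behind the middle of the blue plate, clear of it. I'll approach until they touch.

>>> {"name": "apply_moves", "arguments": {"moves": [[[0,-1,0,0,0,0,0],[0,-2,0,0,0,0,0],[0,-2.5,0,0,0,0,0],[0,-2.8,0,0,0,0,0],[0,-3.1,0,0,0,0,0],[0,-3.1,0,0,0,0,0]]]}}

```text
time_s: 2.2
eef_pos: [0.4941, -0.2284, 0.0658]
eef_rot: [0.0, 1.0, -0.022, 0.0]
wrist_force: [-0.2, 0.6, 1.7]
opening: 0.001
```

>>> {"name": "apply_moves", "arguments": {"moves": [[[0,-0.3,0,0,0,0,0],[0,-0.6,0,0,0,0,0],[0,-0.6,0,0,0,0,0]]]}}

```text
time_s: 2.5
eef_pos: [0.4943, -0.2225, 0.0656]
eef_rot: [0.0, 1.0, -0.022, 0.0]
wrist_force: [-0.2, -0.6, 3.3]
opening: -0.0
```

>>> {"name": "apply_moves", "arguments": {"moves": [[[0,-0.3,0,0,0,0,0],[0,-0.6,0,0,0,0,0],[0,-0.6,0,0,0,0,0]]]}}

```text
time_s: 2.8
eef_pos: [0.4946, -0.2163, 0.0655]
eef_rot: [0.0, 1.0, -0.022, 0.0]
wrist_force: [0.1, 0.7, 4.7]
opening: -0.001
```

Run:
```python
from h import *
a=camera("side")[220:380,220:460,::-1]
b=camera("top")[235:355,230:470,::-1]
cv2.imwrite("pics/v2.png",cv2.resize(np.vstack([a,b]),None,fx=2.1,fy=2.1,interpolation=cv2.INTER_CUBIC))
for i in range(4):
  camera("top");o=get_obs();print(o["eef_pos"],o["wrist_force"],o["torque"])
```

```text
[ 0.49457251 -0.21629436  0.06551262] [0.68492712 0.10091227 5.07441234] [ 0.10315585 -0.07847932  0.00269402]
[ 0.49455725 -0.21628514  0.06550074] [ 0.67596724 -0.55800305  5.03565363] [ 0.09605135 -0.12553713 -0.03374294]
[ 0.49455939 -0.2162902   0.06549567] [0.11185435 0.4997735  5.19313931] [ 0.16335501 -0.09607259 -0.02164729]
[ 0.49457093 -0.21628546  0.06549934] [0.36363443 0.89238385 5.3498936 ] [ 0.16378403 -0.10171384 -0.02806647]
```

View pics/v2.png

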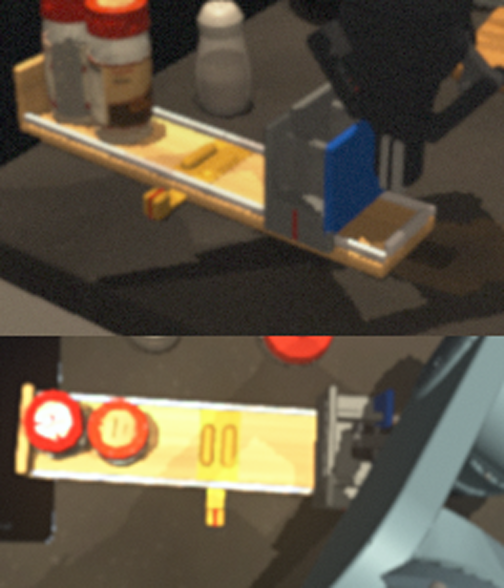

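The stop has moved about 1 cm already. The linkage knuckles, which stick out along the jaw axis when shut, touched the plate before the fingertips did, and that explains the rising Fz. I'll back off and turn the tool 90° so the flat sides of the fingertips do the pushing.

>>> {"name": "apply_moves", "arguments": {"moves": [[[0,2,0,0,0,0,0],[0,5,0,0,0,0,0],[0,5,-1,0,0,0,0],[0,5,-1,0,0,0,0]]]}}

```text
time_s: 3.5
eef_pos: [0.4922, -0.2668, 0.0758]
eef_rot: [-0.0, 1.0, -0.023, 0.0]
wrist_force: [-0.3, -0.7, 0.9]
opening: -0.002
```

Run:
```python
from h import *
o=get_obs();print(o["q"].round(3),o["eef_pos"],o["wrist_force"],o["torque"])
```

```text
[-0.709  0.368  1.765  0.     1.008  0.907] [ 0.49216768 -0.26677101  0.07577829] [-0.31805879 -0.67161022  0.8675928 ] [-0.0020398   0.01328377  0.00495186]
```

>>> {"name": "apply_moves", "arguments": {"moves": [[[0,0,0,0,0,-1.571,0],[0,0,0,0,0,-1.571,0],[0,0,0,0,0,-1.571,0],[0,0,0,0,0,-1.571,0],[0,0,0,0,0,-1.571,0],[0,0,0,0,0,-1.571,0],[0,0,0,0,0,-1.571,0],[0,0,0,0,0,-1.571,0]]]}}

```text
time_s: 4.3
eef_pos: [0.4917, -0.2648, 0.0747]
eef_rot: [-0.001, 0.836, 0.549, -0.0]
wrist_force: [0.7, -0.1, -0.1]
opening: -0.001
```

Run:
```python
from h import *
o=get_obs();print(o["q"].round(3),o["eef_pos"],o["eef_rot"],Ro.from_quat(np.roll(o["eef_rot"],-1)).as_matrix().round(3).tolist())
```

```text
[-0.707  0.368  1.768  0.     1.008 -0.299] [ 0.49173866 -0.26481845  0.07472143] [-8.50245376e-04  8.35651249e-01  5.49259739e-01 -7.86858625e-05] [[0.397, 0.918, -0.001], [0.918, -0.397, 0.001], [0.001, -0.002, -1.0]]
```

>>> {"name": "apply_moves", "arguments": {"moves": [[[0,0,0,0,0,-0.371,0],[0,0,0,0,0,-0.371,0],[0,0,0,0,0,-0.371,0],[0,0,0,0,0,-0.371,0]]]}}

```text
time_s: 4.7
eef_pos: [0.4918, -0.265, 0.0748]
eef_rot: [-0.001, 0.722, 0.692, 0.0]
wrist_force: [0.2, -0.5, 1.0]
opening: -0.002
```

>>> {"name": "apply_moves", "arguments": {"moves": [[[1,0,0,0,0,0,0],[2,0,0,0,0,0,0],[3,0,0,0,0,0,0],[4,0,0,0,0,0,0],[4.5,0,0,0,0,0,0],[4.5,0,0,0,0,0,0]]]}}

```text
time_s: 5.3
eef_pos: [0.4941, -0.2205, 0.0753]
eef_rot: [-0.0, 0.722, 0.692, 0.0]
wrist_force: [0.6, 0.4, 0.4]
opening: -0.001
```

Run:
```python
from h import *
a=camera("side")[220:380,220:460,::-1]
b=camera("top")[235:355,230:470,::-1]
cv2.imwrite("pics/v3.png",cv2.resize(np.vstack([a,b]),None,fx=2.1,fy=2.1,interpolation=cv2.INTER_CUBIC))
o=get_obs();print(o["eef_pos"],o["eef_rot"],o["wrist_force"])
```

```text
[ 0.49424639 -0.22160788  0.07542386] [ 2.31533330e-04  7.22399621e-01  6.91475765e-01 -1.77185851e-05] [ 0.30180825  0.20319596 -0.29263421]
```

View pics/v3.png

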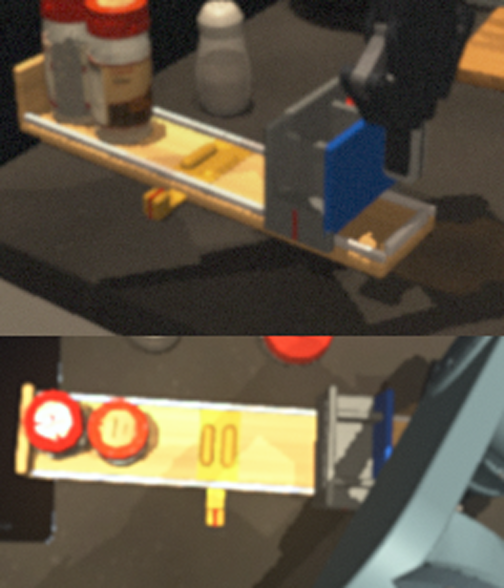

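Only the fingertips are lined up on the plate now. I'll push up to short of the low ridge; seating is expected at a TCP y of about -0.103, with the ridge felt from about -0.119.

>>> {"name": "apply_moves", "arguments": {"moves": [[[0.6,0,0,0,0,0,0],[1.2,0,0,0,0,0,0],[1.6,0,0,0,0,0,0],[2.0,0,0,0,0,0,0],[2.5,0,0,0,0,0,0],[3.0,0,0,0,0,0,0],[3.5,0,0,0,0,0,0],[4,0,0,0,0,0,0]]]}}

```text
time_s: 6.2
eef_pos: [0.4958, -0.1812, 0.0753]
eef_rot: [-0.0, 0.722, 0.691, -0.0]
wrist_force: [-0.1, -0.3, -0.6]
opening: -0.0
```

>>> {"name": "apply_moves", "arguments": {"moves": [[[0.6,0,0,0,0,0,0],[1.2,0,0,0,0,0,0],[1.8,0,0,0,0,0,0],[2.4,0,0,0,0,0,0],[2.9,0,0,0,0,0,0],[3.4,0,0,0,0,0,0],[3.8,0,0,0,0,0,0],[3.8,0,0,0,0,0,0]]]}}

```text
time_s: 7.0
eef_pos: [0.4976, -0.143, 0.0753]
eef_rot: [-0.0, 0.722, 0.692, 0.0]
wrist_force: [-1.0, 0.4, 0.9]
opening: 0.006
```

Run:
```python
from h import *
a=camera("side")[220:380,220:460,::-1]
b=camera("top")[235:355,230:470,::-1]
cv2.imwrite("pics/v4.png",cv2.resize(np.vstack([a,b]),None,fx=2.1,fy=2.1,interpolation=cv2.INTER_CUBIC))
for i in range(3):
  o=get_obs();print(o["eef_pos"],o["eef_rot"],o["wrist_force"]);camera("top")
```

```text
[ 0.4977041  -0.14350395  0.07535623] [8.83592071e-05 7.22435635e-01 6.91438151e-01 1.67931468e-04] [-0.08639135 -0.40276928  0.06765979]
[ 0.49768745 -0.14363571  0.07536158] [1.01774947e-04 7.22506735e-01 6.91363856e-01 1.58630895e-04] [-0.16966345 -0.2043056   0.26551624]
[ 0.49763609 -0.14374212  0.07534362] [9.46669858e-05 7.22547208e-01 6.91321570e-01 1.02792451e-04] [-0.08568721  0.87071476 -0.17279344]
```

View pics/v4.png

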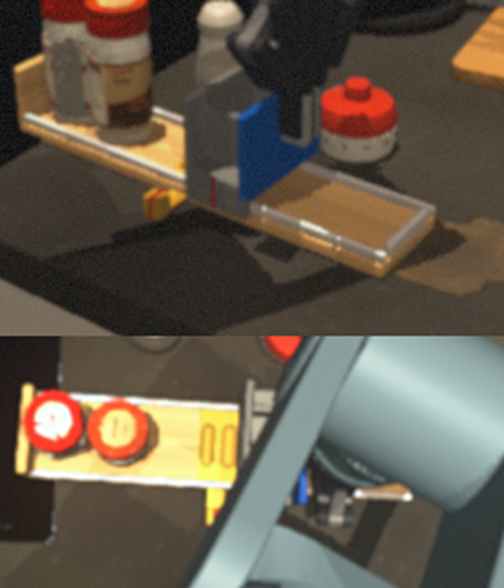

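The marks put the stop about 40 mm from the notch, which agrees with the position estimate. I'll go on to the ridge in finer steps and watch Fy.

>>> {"name": "apply_moves", "arguments": {"moves": [[[0.5,0,0,0,0,0,0],[1.0,0,0,0,0,0,0],[1.4,0,0,0,0,0,0],[1.7,0,0,0,0,0,0],[2.0,0,0,0,0,0,0],[2.0,0,0,0,0,0,0]]]}}

```text
time_s: 7.85
eef_pos: [0.4983, -0.1231, 0.0753]
eef_rot: [-0.0, 0.722, 0.692, 0.0]
wrist_force: [0.1, -0.4, -0.1]
opening: -0.0
```

>>> {"name": "apply_moves", "arguments": {"moves": [[[0.1,0,0,0,0,0,0],[0.2,0,0,0,0,0,0],[0.3,0,0,0,0,0,0]]]}}

```text
time_s: 8.15
eef_pos: [0.4983, -0.1207, 0.0752]
eef_rot: [-0.0, 0.723, 0.691, -0.0]
wrist_force: [-0.3, -0.5, 1.4]
opening: -0.001
```

>>> {"name": "apply_moves", "arguments": {"moves": [[[0.1,0,0,0,0,0,0],[0.2,0,0,0,0,0,0]]]}}

```text
time_s: 8.35
eef_pos: [0.4985, -0.1187, 0.0752]
eef_rot: [-0.0, 0.722, 0.691, -0.0]
wrist_force: [-1.6, -2.6, 0.6]
opening: -0.001
```

>>> {"name": "apply_moves", "arguments": {"moves": [[[0.1,0,0,0,0,0,0],[0.2,0,0,0,0,0,0]]]}}

```text
time_s: 8.55
eef_pos: [0.4985, -0.1171, 0.0752]
eef_rot: [0.0, 0.723, 0.691, -0.0]
wrist_force: [-2.5, -3.6, 0.1]
opening: 0.002
```

>>> {"name": "apply_moves", "arguments": {"moves": [[[0.1,0,0,0,0,0,0],[0.2,0,0,0,0,0,0]]]}}

```text
time_s: 8.75
eef_pos: [0.4987, -0.1146, 0.0753]
eef_rot: [-0.0, 0.723, 0.691, -0.0]
wrist_force: [-2.8, -3.0, 1.4]
opening: -0.001
```

The ridge starts at about y=-0.119, as predicted. I'll continue until the force drops.

>>> {"name": "apply_moves", "arguments": {"moves": [[[0.1,0,0,0,0,0,0],[0.2,0,0,0,0,0,0]]]}}

```text
time_s: 8.95
eef_pos: [0.4989, -0.1124, 0.0753]
eef_rot: [-0.0, 0.723, 0.691, 0.0]
wrist_force: [-0.6, -2.3, -0.6]
opening: -0.002
```

>>> {"name": "apply_moves", "arguments": {"moves": [[[0.1,0,0,0,0,0,0],[0.2,0,0,0,0,0,0]]]}}

```text
time_s: 9.15
eef_pos: [0.4991, -0.1103, 0.0753]
eef_rot: [-0.0, 0.723, 0.691, 0.0]
wrist_force: [-1.3, -0.7, 0.1]
opening: 0.001
```

>>> {"name": "apply_moves", "arguments": {"moves": [[[0.1,0,0,0,0,0,0],[0.2,0,0,0,0,0,0]]]}}

```text
time_s: 9.35
eef_pos: [0.4992, -0.1084, 0.0753]
eef_rot: [0.0, 0.723, 0.691, 0.0]
wrist_force: [-0.9, 1.1, 0.1]
opening: 0.004
```

The force has dropped, so the ball seems to have gone in. I'll check the marks.

Run:
```python
from h import *
a=camera("side")[240:345,260:400,::-1]
cv2.imwrite("pics/v5.png",cv2.resize(a,None,fx=5,fy=5,interpolation=cv2.INTER_CUBIC))
o=get_obs();print(o["eef_pos"],o["wrist_force"])
```

```text
[ 0.49919605 -0.1082751   0.07533526] [-0.17193204  0.38624418 -0.57717263]
```

View pics/v5.png

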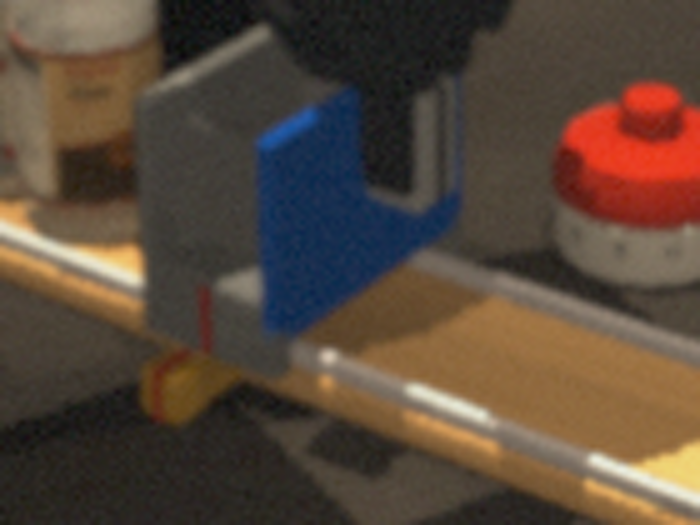

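The tab's red line runs straight into the foot of the stop's red line, and there is no push force left. I'll retreat, then check the marks numerically.

>>> {"name": "apply_moves", "arguments": {"moves": [[[-1,0,0,0,0,0,0],[-3,0,0,0,0,0,0],[-6,0,0,0,0,0,0],[-6,0,-4,0,0,0,0],[-6,0,-8,0,0,0,0],[-10,0,-12,0,0,0,0],[-14,0,-12,0,0,0,0],[-14,0,-12,0,0,0,0]]]}}

```text
time_s: 10.2
eef_pos: [0.4936, -0.2546, 0.1981]
eef_rot: [0.004, 0.724, 0.69, -0.0]
wrist_force: [0.2, 0.1, 0.4]
opening: -0.0
```

Run:
```python
from h import *
f=camera("side");a=f[240:345,260:400,::-1]
b=camera("top")[240:335,230:420,::-1]
A=cv2.resize(a,(600,450),interpolation=cv2.INTER_CUBIC)[:270];B=cv2.resize(b,(600,300),interpolation=cv2.INTER_CUBIC)
A=cv2.resize(a,None,fx=3.0,fy=3.0,interpolation=cv2.INTER_CUBIC);B=cv2.resize(b,None,fx=3,fy=3,interpolation=cv2.INTER_CUBIC)
A=cv2.copyMakeBorder(A,0,0,0,B.shape[1]-A.shape[1],cv2.BORDER_CONSTANT)
cv2.imwrite("pics/v6.png",np.vstack([A,B]))
x,y,an,c=.5012,-.0664,-.0436,-.0009
R=Ro.from_euler("z",an).as_matrix()
for d in(-.012,-.006,0,.006,.012):
    p=proj("side",[R@[-.046,c+d,.02]+[x,y,0]])[0]; q=proj("top",[R@[u,c+d+e,.088]+[x,y,0] for u in(-.046,.046) for e in(-.025,.025)])
    print(d,((p-[260,240])*3).round(),((q-[230,240])*3).round().tolist())
o=get_obs();print(o["eef_pos"],o["wrist_force"])
```

```text
-0.012 [139. 206.] [[387.0, 221.0], [292.0, 215.0], [395.0, 48.0], [302.0, 42.0]]
-0.006 [129. 203.] [[376.0, 220.0], [281.0, 214.0], [384.0, 47.0], [291.0, 41.0]]
0 [120. 199.] [[364.0, 220.0], [269.0, 213.0], [373.0, 47.0], [280.0, 40.0]]
0.006 [110. 195.] [[353.0, 219.0], [258.0, 213.0], [362.0, 46.0], [269.0, 40.0]]
0.012 [100. 191.] [[341.0, 218.0], [247.0, 212.0], [351.0, 45.0], [258.0, 39.0]]
[ 0.49240996 -0.24974722  0.19521939] [ 0.36569627  0.65063606 -0.21181548]
```

View pics/v6.png

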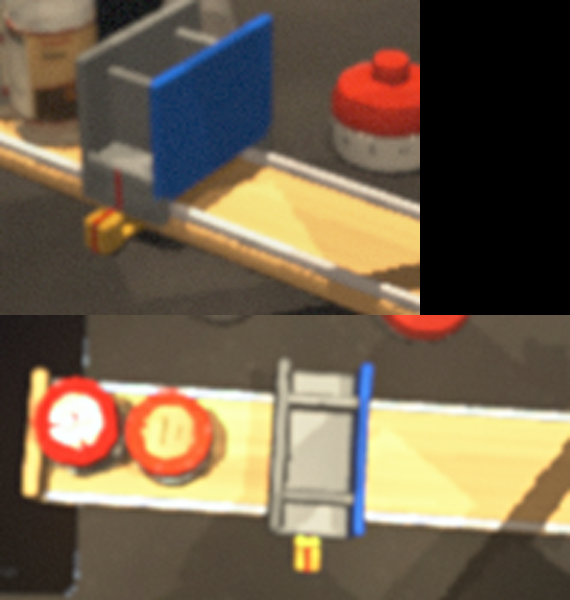

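The stop is seated. The plate corners in the top view at (363,220) and (271,~214) match the seated prediction of (364,220) and (269,213). The side mark at u≈119 matches the predicted 120. The arm is clear, so I'm handing in.

```bash
python3 -c "
from bench import *
print(hand_in())"
```

```text
the job is handed in; nothing more can be done
None
```

The stop is seated in the clip's notch with the red marks side by side, and I handed the job in at about 10.3 s. The hand-in reported no verdict.

- **Pushing:** I pushed with the shut fingertips on the blue plate. The low ridge was felt from about 16 mm before the notch, where it was expected, at about 4 N. The push then dropped to zero, and I stopped there and backed away without reaching the high ridge.
- **Last checks:** With the arm withdrawn, the stop's position matches the fully seated prediction to within about 1 mm in both cameras. The jars look undisturbed; the salt shaker and timer are only partly in the last crops, but nothing came near them. The wrist force is back to zero.
- **Went wrong:** On my first approach the gripper's linkage touched the plate before the fingertips did. It moved the stop about 1.5 cm with up to 5 N of upward force. I backed off and turned the tool 90° before the real push.
- **Disagreed:** My rail fit sat about 4 px too low in the side view. It made no difference to the result, because the contact forces and the red marks confirmed the notch position.

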